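# Show a mint tin to the shop's scanner

## Task

Wake the counter scanner by pressing its start button fully down and letting it come up again. Then pick the mint tin out of the wooden order tray and hold it in the air about 10 cm from the scanner window, centred in front of it, with its underside squarely facing the window and its long side along the window's long side. Finish still holding it there, still; do not touch the scanner and leave everything else where it is.

Things in the scene. Friction and masses are not known exactly. Their poses are not given: they have to be found in the camera images.
- start_button (a joint): round push button, 28 mm across, on top of a small grey desk box (56 x 56 x 28 mm). Value = travel downward in m: 0 up, 0.006 fully down. A spring returns it; fully down takes about 5 N.
- button_top (a point): centre of the button's top face when it is up, 50 mm above the table; it does not move with the button. The button is pressed straight down.
- mint_tin: closed rectangular tin with a fixed lid, 62 (x) x 94 (y) x 24 (z) mm, 0.06 to 0.11 kg, lying flat in the order tray, lid up, beside a ribbon reel. Origin: centre of its underside; x across the 62 mm width, y along the 94 mm length, z up out of the lid. It can be gripped from above across the 62 mm width.
- tin_underside (a point): centre of the tin's underside (same point as the tin's origin)
- order_tray: open wooden tray, fixed, 160 (x) x 220 (y) x 22 (z) mm outside, walls and floor 5 mm thick. Origin: centre of its underside on the table. The tin lies in its -y half, the ribbon reel in its +y half.
- scanner: the whole fixed counter scanner: round foot, neck and head with the window, about 115 mm high, not to be touched. Origin: centre of the foot on the table, 95 mm below the window's centre.
- scanner_window: window on top of the fixed counter scanner: a head 66 (x) x 96 (y) x 28 mm thick on a neck over a round foot of 110 mm diameter. Origin: centre of the window's surface, 95 mm above the table; z points straight out of the window (up and tipped 0.30 rad towards the robot's side), y along the window's long side, x across it.
- stand_edge (a point): point on the near edge of a fixed display stand behind the work, an obstacle: a round board 0.65 m in diameter (carrying bears), from 0.24 to 0.28 m above the table; this is the edge point nearest the robot. Keep wrist and gripper clear of it.
- ribbon_reel: bystander: flat reel of ribbon, 60 mm diameter with a ribbon end sticking out (78 mm in all), 16 mm high, loose in the tray's +y half; origin on its underside, 9 mm from the reel's axis
- tape_roll: bystander: roll of clear tape lying flat on the table, 73 mm diameter, 18 mm high; origin centre of underside
- red_reel: bystander: second ribbon reel lying flat on the table, 68 mm diameter with a ribbon end (91 mm in all), 22 mm high; origin on its underside, 12 mm from the reel's axis
- sweet_jar: bystander: jar of sweets with a screw lid, 70 mm diameter, 90 mm high, on the table; origin centre of underside

How it is judged (in metres and radians):
On the way, in this order (a step that is already met when the one before it is completed fails the run):
1. the start button is fully down (value of joint start_button above 0.005 m), for 0.05 s.
2. the start button has come up again (value of joint start_button below 0.0012 m), for 0.1 s.
3. the tin is lifted out of the tray by the gripper (height (world z) of mint_tin above 0.06 m and contact force between mint_tin and the fingers above 1 N and contact force between mint_tin and order_tray below 0.05 N), for 0.2 s.
At the end, for the whole second after the job is handed in: still tin held in the air by the fingers alone; its underside's centre 70-130 mm out from the window and within 25 mm of its centre each way, facing it within 0.2 rad, long sides parallel within 0.2 rad; button up; reels, tape roll, jar within 20 mm of their start (x of tin_underside in the frame of scanner_window between -0.025 and 0.025 m and y of tin_underside in the frame of scanner_window between -0.025 and 0.025 m and z of tin_underside in the frame of scanner_window between 0.07 and 0.13 m and angle between the z axis of mint_tin and the z axis of scanner_window, either way round below 0.2 rad and angle between the y axis of mint_tin and the y axis of scanner_window, either way round below 0.2 rad and angle between mint_tin's own z axis and vertical below 0.7 rad and contact force between mint_tin and the fingers above 1 N and contact force between mint_tin and order_tray below 0.05 N and contact force between mint_tin and scanner below 0.05 N and linear speed of mint_tin below 0.02 m/s and angular speed of mint_tin below 0.15 rad/s and value of joint start_button below 0.0012 m and distance of each of ribbon_reel, tape_roll, red_reel, sweet_jar from where it was at the start of the episode below 0.02 m); the arm keeps its last pose, push and grip.
It fails at once if the scanner is touched by the robot or the tin (contact force between any of the arm, the fingers, mint_tin and scanner above 0.5 N).
It fails at once if another loose thing is moved more than 30 mm (distance of any of ribbon_reel, tape_roll, red_reel, sweet_jar from where it was at the start of the episode above 0.03 m).
It also fails if it takes over 48 s, if anything falls off the work surface, if the arm or the gripper's body presses on something with over 40 N, if the wrist force passes 120 N, or if a joint passes its speed limit or range.

## Robot

A 6-joint arm with a two-finger parallel gripper is mounted at the origin on a cart in front of the work surface, level with it; the furniture and walls round the work are solid. World frame = base frame: x ahead of the robot, y to its left, z up, the work surface at z = 0. Lengths are in m, angles in degrees, forces in N, time in s.
With the tool pointing down it reaches from about 0.3 to 0.775 m from the base axis. Payload 14.6 kg.
Tool frame: the origin (TCP) lies at the very end of the fingers, on their centre line; the grasp point (between the pads) lies arm.grip_depth behind it (arm.grip_depth is the distance from the TCP to the grasp point, in m); z points along the fingers, y is the line along which they close (so a half turn about z gives the same grasp; the last joint's range is limited). The gripper opens to 94 mm and grips with 3 to 60 N. Pads are 16 mm wide; open, the fingers measure 119 mm over their backs; the gripper's body (75 mm by 177 mm) begins 78 mm behind the grasp point.
Start: joints at [-79.389, 17.183, 87.147, -0, 75.671, -3.816], TCP at [0.137, -0.533, 0.205] pointing down, gripper open.
Joint ranges: [-173.82, 173.82], [-45.26, 126.66], [13.44, 144.39], [-59.66, 239.66], [0, 175.72], [-146.38, 146.38]. Speed limits (degrees/s): [127.2, 127.2, 147.25, 180, 180, 180].

## Interface

Orientations are given as [roll, pitch, yaw] about the fixed x, y, z axes, in that order (R = Rz(yaw) Ry(pitch) Rx(roll)).
In Python, from rig import arm, vision gives the robot as it stands. The module is installed in compiled form; this text tells all that it offers.
- The arm moves only by the shell command python3 -m pendant 'ROWS' [FORCE]. ROWS is a JSON object whose one key "increments" holds a list of rows, each a list of 7 numbers: the shift along the world's x, y, z in m, then the turn, a rotation vector about the world's x, y, z in rad, then the finger opening in m, from 0 to 0.094. In form: {"increments": [[dx, dy, dz, wx, wy, wz, fingers], ...]}. A call has exactly 5 rows; each row is the pose to reach, as a shift and turn from the pose commanded when the call began; what a row does not reach only later rows make up. A row lasts 1/8 s, in which the tool goes at most 62.5 mm and 10.7 degrees, less where a joint would pass 70% of its speed; a pose out of reach is approached as far as the arm can. A call with a gripper value outside its range is refused whole. The fingers move at their own pace and stop on an object; FORCE is the grip in N (left out, the last holds). Time passes only in rows, so rows that repeat a pose let the fingers close, or fill a call up. It gives the time, the measured TCP pose, the force, the opening and the grip force at its end, in the units of the state.
- arm.get_obs(): the state, without advancing time (a new reading comes with each control period).
- vision.get_image(name): name is "scene" or "side" or "wrist"; returns a dict with "image" (420x560x3 uint8, red, green, blue), "fx", "fy", "cx", "cy" (pixels), "extrinsics" (4x4, takes a point from camera to world coordinates); the wrist camera has in their place "mount" (4x4, takes a point from camera to tool coordinates, whose origin is the TCP and whose axes are the flange's). Camera axes: x right, y down, z forward; pixel columns grow to the right and rows downward; lengths in m; the calibration is good to about 2 mm. The wrist camera is an equidistant fisheye: a pixel r from the principal point sees the ray r / f radians off the axis. A picture is of the moment at which its call begins: read the wrist's pose just before it. There is no depth.
- arm.hand_in(): hands the job in; it is judged then, once.
The state is a dict: "time_s": time; "qpos": joint angles; "dq": joint speeds; "joint_torque": joint torques, N m; "tcp_pos": TCP position; "orientation": TCP orientation; "ft_force": force on the tool from outside, world axes, zero at the start; "moment": the same for the moment, N m; "finger_gap": opening from 0.0 (shut) to 1.0 (fully open); "grip_force": force on a finger pad.
Only numpy, scipy, OpenCV 4.12 (cv2) and the standard library are available. Lean on these libraries where they do the work, as an engineer would, in place of code of your own. Each camera call takes 0.05 s, during which the arm holds its last target. There are 200 camera calls.

## Working session

There is one attempt and no reset: what is moved stays moved. The work goes in short steps, Python scripts to look and compute and a shell command to move; the robot and the scene stay as the last step left them, time stands still between calls to the robot, and variables do not carry over. Pictures are saved under pics/ and viewed, at most 10 in all, crops included, and the job is handed in when it is done.

```bash
mkdir -p pics; python3 - <<'E'
from rig import arm, vision
import cv2,json,pickle
o=arm.get_obs();print(o, arm.grip_depth)
d={}
for n in("scene","side","wrist"):
    v=vision.get_image(n);d[n]=v
    cv2.imwrite(f"pics/{n}0.png",v["image"][:,:,::-1])
    print(n,{k:(x.round(4).tolist() if hasattr(x,'round') and hasattr(x,'tolist') else x) for k,x in v.items() if k!="image"})
pickle.dump((o,d),open("v0.pkl","wb"))
E
```

```text
{'time_s': 0.0, 'qpos': array([-7.93859838e+01,  1.72157700e+01,  8.71797820e+01, -1.36977743e-03,
        7.56717216e+01, -3.81401434e+00]), 'dq': array([-0.00149011, -0.047915  ,  0.06501009,  0.03843799,  0.0420906 ,
       -0.06676946]), 'joint_torque': array([ 2.23850970e-03, -5.31804907e+01, -3.52735376e+01,  7.09088054e-02,
        2.43287114e-02, -1.07484975e-04]), 'tcp_pos': array([ 0.13699948, -0.53238921,  0.20488881]), 'orientation': array([-1.79932787e+02, -3.15107094e-03,  1.44283685e+01]), 'ft_force': array([-0.50058392,  0.9776489 ,  0.30830122]), 'moment': array([0.02356257, 0.00122486, 0.00525023]), 'grip_force': 0.0, 'finger_gap': 1.0000949910059396} 0.0188
scene {'fx': 436.19247011292475, 'fy': 436.19247011292475, 'cx': 284.98579240720005, 'cy': 211.74956611838104, 'extrinsics': [[-0.9224, -0.1711, 0.3463, 0.1058], [-0.3862, 0.42, -0.8212, 0.7966], [-0.005, -0.8913, -0.4535, 0.6337], [0.0, 0.0, 0.0, 1.0]]}
side {'fx': 469.34746405690566, 'fy': 469.34746405690566, 'cx': 284.6721085607078, 'cy': 209.97536602075175, 'extrinsics': [[0.9692, -0.114, 0.2181, 0.2161], [-0.2452, -0.3693, 0.8964, -1.0514], [-0.0216, -0.9223, -0.3859, 0.6127], [0.0, 0.0, 0.0, 1.0]]}
wrist {'fx': 325.19226210127806, 'fy': 325.19226210127806, 'cx': 279.6348153191619, 'cy': 213.49584636101585, 'mount': [[-0.0013, -0.9635, -0.2678, 0.0783], [1.0, -0.0015, 0.0006, 0.0002], [-0.001, -0.2678, 0.9635, -0.1792], [0.0, 0.0, 0.0, 1.0]]}
```

View pics/scene0.png

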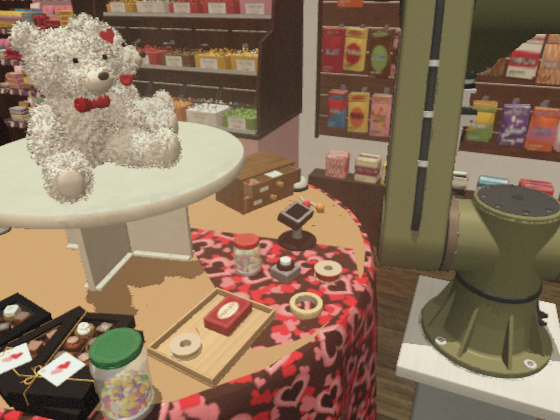

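View pics/side0.png

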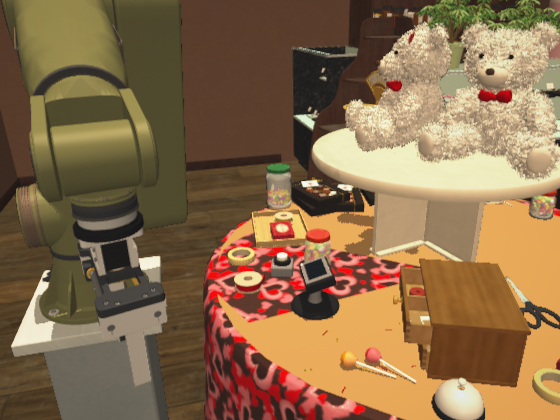

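The scene view shows the tray (~215,333), tin (~228,315), button (~286,265), scanner (~297,225), tape roll (306,305) and stand board. The side view shows the same things with the scanner in front (316,280). Next I enlarge both.

```bash
python3 - <<'E'
import cv2
def crop(n,x0,y0,w,h,s):
    im=cv2.imread(f"pics/{n}0.png")[y0:y0+h,x0:x0+w]
    im=cv2.resize(im,None,fx=s,fy=s,interpolation=cv2.INTER_CUBIC)
    for x in range((x0+19)//20*20,x0+w,20):
        cv2.line(im,((x-x0)*s,0),((x-x0)*s,6),(0,255,0),1);cv2.putText(im,str(x),((x-x0)*s,16),0,.4,(0,255,0),1)
    for y in range((y0+19)//20*20,y0+h,20):
        cv2.line(im,(0,(y-y0)*s),(6,(y-y0)*s),(0,255,0),1);cv2.putText(im,str(y),(8,(y-y0)*s+4),0,.4,(0,255,0),1)
    cv2.imwrite(f"pics/{n}0c.png",im)
crop("scene",145,190,200,190,3)
crop("side",215,195,130,130,4)
E
```

```text
(no output)
```

View pics/scene0c.png

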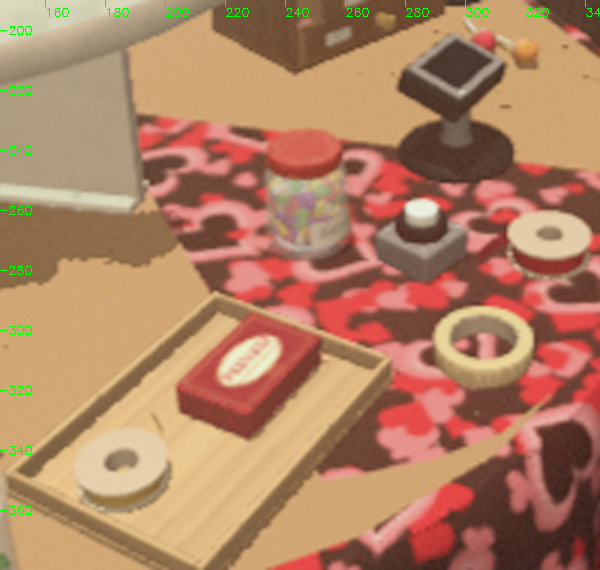

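View pics/side0c.png

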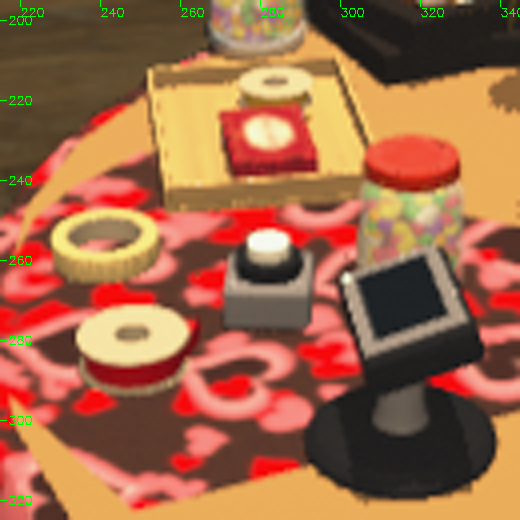

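Scene crop: tin lid corners, tray rim, button top (286,258) and scanner head face are clear. Side crop: the head face is at roughly (300..331, 257..284), the button top at (282,255). Fitting now.

```bash
cat > h.py <<'E'
import numpy as np,pickle
from scipy.optimize import least_squares
from scipy.spatial.transform import Rotation as R
o0,D=pickle.load(open("v0.pkl","rb"))
def sc(p): return np.array([145+p[0]/3,190+p[1]/3])
def sd(p): return np.array([215+p[0]/4,195+p[1]/4])
def proj(n,P):
    d=D[n];E=d["extrinsics"];q=(np.asarray(P)-E[:3,3])@E[:3,:3]
    return np.stack([d["fx"]*q[...,0]/q[...,2]+d["cx"],d["fy"]*q[...,1]/q[...,2]+d["cy"]],-1)
def plane(n,p,z):
    d=D[n];E=d["extrinsics"];r=E[:3,:3]@[(p[0]-d["cx"])/d["fx"],(p[1]-d["cy"])/d["fy"],1]
    return E[:3,3]+r*(z-E[2,3])/r[2]
E
python3 - <<'E'
from h import *
np.set_printoptions(precision=4,suppress=True)
print("button",plane("scene",sc((422,207)),.05),plane("side",sd((268,243)),.05))
print("foot",plane("scene",sc((456,150)),.005),plane("side",sd((400,440)),.005))
print("jar top",plane("scene",sc((304,146)),.09),plane("side",sd((412,155)),.09))
print("tape",plane("scene",sc((483,340)),.018),plane("side",sd((105,240)),.018))
print("redreel",plane("scene",sc((549,236)),.022),plane("side",sd((134,330)),.022))
print("ribbon",plane("scene",sc((122,462)),.021),plane("side",sd((275,84)),.021))
for n,f,c in(("scene",sc,[(180,383),(252,314),(322,347),(248,414)]),("side",sd,[(221,112),(302,104),(316,152),(232,157)])):
    P=np.array([plane(n,f(q),.029) for q in c]);print("tin",n,P.mean(0),[np.linalg.norm(P[i]-P[i-1]).round(4) for i in range(4)]);print(P)
print("tray scene",np.array([plane("scene",sc(q),.022) for q in[(5,474),(215,293),(391,358)]]))
print("tray side",np.array([plane("side",sd(q),.022) for q in[(148,66),(336,62),(374,175),(165,187)]]))
print("stand",plane("scene",(130,215),.24))
S=np.array([sc(q) for q in[(402,73),(455,33),(505,68),(456,102)]]);T=np.array([sd(q) for q in[(342,278),(438,248),(465,320),(367,357)]])
res=[]
for rs in range(4):
  for rt in range(4):
    for yaw0 in np.arange(-3,3.2,.5):
      def f(v):
        W=R.from_euler('zy',[v[2],.3]).as_matrix()
        for_=np.array([[-.033,-.048,0],[.033,-.048,0],[.033,.048,0],[-.033,.048,0]])@W.T+[v[0],v[1],.095]
        return np.r_[(proj("scene",for_)[list(np.roll(range(4),rs))[::sg]]-S).ravel(),(proj("side",for_)[list(np.roll(range(4),rt))[::sg]]-T).ravel()]
      for sg in(1,-1):
        r=least_squares(f,[.45,-.3,yaw0]);res.append((r.cost,*r.x,rs,rt,sg,np.abs(r.fun).max()))
res.sort();last=None
for r in res[:60]:
    if last is None or abs(r[0]-last)>1e-3: print(np.array(r));last=r[0]
E
```

```text
button [ 0.4522 -0.0274  0.05  ] [ 0.4545 -0.0321  0.05  ]
foot [ 0.4868 -0.1929  0.005 ] [ 0.4889 -0.1984  0.005 ]
jar top [ 0.5527 -0.018   0.09  ] [ 0.5547 -0.0157  0.09  ]
tape [0.3614 0.0744 0.018 ] [0.3641 0.061  0.018 ]
redreel [ 0.3558 -0.0665  0.022 ] [ 0.3613 -0.0662  0.022 ]
ribbon [0.5336 0.2827 0.021 ] [0.5357 0.2759 0.021 ]
tin scene [0.499  0.1732 0.029 ] [np.float64(0.0595), np.float64(0.0866), np.float64(0.0667), np.float64(0.0825)]
[[0.5342 0.2104 0.029 ]
 [0.5258 0.1242 0.029 ]
 [0.4607 0.1385 0.029 ]
 [0.4754 0.2197 0.029 ]]
tin side [0.5051 0.1755 0.029 ] [np.float64(0.0796), np.float64(0.0626), np.float64(0.0858), np.float64(0.0607)]
[[0.4792 0.2183 0.029 ]
 [0.5417 0.2147 0.029 ]
 [0.5296 0.1298 0.029 ]
 [0.4697 0.1392 0.029 ]]
tray scene [[0.5962 0.3211 0.022 ]
 [0.5698 0.1045 0.022 ]
 [0.4136 0.123  0.022 ]]
tray side [[0.4453 0.3396 0.022 ]
 [0.5935 0.3027 0.022 ]
 [0.5629 0.0956 0.022 ]
 [0.4166 0.1196 0.022 ]]
stand [0.6838 0.2117 0.24  ]
[193.884    0.4902  -0.1938   6.1508   1.       0.      -1.       9.4414]
[371.7397   0.4903  -0.1946  -4.0469   3.       1.      -1.      14.2616]
[444.0121   0.4894  -0.193    0.4081   2.       0.      -1.      12.9448]
```

```bash
python3 - <<'E'
from h import *
np.set_printoptions(precision=4,suppress=True)
S=np.array([sc(q) for q in[(402,73),(455,33),(505,68),(456,102)]]);T=np.array([sd(q) for q in[(342,278),(438,248),(465,320),(367,357)]])
for k in range(4):
    Tk=np.roll(T,k,0);P=[];e=[]
    for a,b in zip(S,Tk):
        r=least_squares(lambda p:np.r_[proj("scene",p)-a,proj("side",p)-b],[.48,-.19,.1]);P.append(r.x);e.append(r.cost)
    P=np.array(P);n=np.cross(P[2]-P[0],P[3]-P[1]);n/=np.linalg.norm(n)
    print(k,np.array(e),"c",P.mean(0),"n",n,[np.linalg.norm(P[i]-P[i-1]).round(4) for i in range(4)]);print(P)
E
```

```text
0 [110.9351  10.9558 151.4451   6.1942] c [ 0.4909 -0.1934  0.0917] n [ 0.9403 -0.0029 -0.3403] [np.float64(0.0603), np.float64(0.0762), np.float64(0.0502), np.float64(0.0693)]
[[ 0.4916 -0.1384  0.0917]
 [ 0.5023 -0.2061  0.1251]
 [ 0.4918 -0.2432  0.093 ]
 [ 0.4778 -0.1857  0.057 ]]
1 [184.8951  50.3682 213.4594  76.1901] c [ 0.4912 -0.1937  0.0908] n [0.6891 0.5125 0.5123] [np.float64(0.024), np.float64(0.0618), np.float64(0.0227), np.float64(0.0566)]
[[ 0.499  -0.178   0.0643]
 [ 0.4696 -0.1907  0.1172]
 [ 0.4839 -0.2082  0.1147]
 [ 0.5123 -0.1978  0.0669]]
2 [  5.7692  98.4665  16.7698 125.4331] c [ 0.4908 -0.1934  0.0909] n [-0.3688  0.1275 -0.9207] [np.float64(0.0438), np.float64(0.073), np.float64(0.0475), np.float64(0.0622)]
[[ 0.5335 -0.1894  0.0738]
 [ 0.4756 -0.23    0.0925]
 [ 0.4509 -0.1919  0.1066]
 [ 0.5034 -0.1624  0.0907]]
3 [0.1122 0.5883 2.3587 0.0766] c [ 0.4905 -0.1931  0.0918] n [ 0.3038 -0.0655 -0.9505] [np.float64(0.0573), np.float64(0.089), np.float64(0.0569), np.float64(0.0853)]
[[ 0.5248 -0.1538  0.0984]
 [ 0.5096 -0.2414  0.1029]
 [ 0.4577 -0.2308  0.0822]
 [ 0.47   -0.1464  0.0837]]
```

```bash
python3 - <<'E'
from h import *
np.set_printoptions(precision=4,suppress=True)
S=np.array([sc(q) for q in[(402,73),(455,33),(505,68),(456,102)]]);T=np.roll(np.array([sd(q) for q in[(342,278),(438,248),(465,320),(367,357)]]),3,0)
C=np.array([[.033,.048,0],[.033,-.048,0],[-.033,-.048,0],[-.033,.048,0]])
for free in(0,1):
    def f(v):
        W=R.from_euler('ZY',[v[2],-.3 if not free else v[5]]).as_matrix()
        P=C*v[3]@W.T+[v[0],v[1],.095+free*v[4]]
        return np.r_[(proj("scene",P)-S).ravel(),(proj("side",P)-T).ravel()]
    r=least_squares(f,[.49,-.19,-.15,1,0,-.3]);print(r.cost,r.x,np.abs(r.fun).max())
a,b=[np.array(x) for x in zip(*[(sc((422,207)),sd((268,243)))])]
for nm,a,b in(("button",(422,207),(268,243)),("jartop",(304,146),(412,155)),("tin",(250,364),(267,131))):
    r=least_squares(lambda p:np.r_[proj("scene",p)-sc(a),proj("side",p)-sd(b)],[.48,0,.05]);print(nm,r.x,r.cost)
E
```

```text
10.465056176253714 [ 0.4901 -0.1942 -0.1588  0.8804  0.     -0.3   ] 2.393214677430592
5.124461352349117 [ 0.4906 -0.193  -0.1594  0.8778 -0.0033 -0.3132] 1.6163067680890322
button [ 0.4541 -0.0301  0.0484] 0.1335505274218476
jartop [ 0.5532 -0.0179  0.0906] 0.11421634791897312
tin [0.5015 0.1731 0.0284] 0.729365628999976
```

```bash
python3 -m pendant '{"increments":[[0.03,0.05,0,0,0,0.12,0],[0.06,0.1,0,0,0,0.24,0],[0.095,0.15,0,0,0,0.36,0],[0.127,0.2,0,0,0,0.48,0],[0.158,0.25,0,0,0,0.59,0]]}' 20
python3 -m pendant '{"increments":[[0.03,0.05,0,0,0,0.12,0],[0.06,0.1,0,0,0,0.24,0],[0.095,0.15,0,0,0,0.36,0],[0.127,0.2,-0.02,0,0,0.48,0],[0.159,0.253,-0.04,0,0,0.59,0]]}'
python3 -m pendant '{"increments":[[0,0,-0.02,0,0,0,0],[0,0,-0.03,0,0,0,0],[0,0,-0.03,0,0,0,0],[0,0,-0.03,0,0,0,0],[0,0,-0.03,0,0,0,0]]}'
python3 - <<'E'
from rig import arm, vision
import cv2,pickle
o=arm.get_obs();v=vision.get_image("wrist");pickle.dump((o,v),open("w1.pkl","wb"))
print(o["tcp_pos"],o["orientation"],o["qpos"].round(1));cv2.imwrite("pics/w1.png",v["image"][:,:,::-1])
E
```

```text
time_s: 0.78
tcp_pos: [0.2956, -0.2809, 0.2054]
orientation: [180.0, -0.0, 48.4]
ft_force: [0.9, -0.6, -0.2]
finger_gap: 0.503
grip_force: 0.0
time_s: 1.4
tcp_pos: [0.4535, -0.0299, 0.1659]
orientation: [180.0, 0.0, 82.3]
ft_force: [0.7, -1.6, -0.1]
finger_gap: 0.008
grip_force: 0.0
time_s: 2.02
tcp_pos: [0.4529, -0.0323, 0.137]
orientation: [179.9, 0.0, 82.0]
ft_force: [-0.2, 0.2, -0.3]
finger_gap: 0.007
grip_force: 0.0
[ 0.45290949 -0.03227872  0.13696286] [1.79929270e+02 5.37703176e-04 8.19849774e+01] [ -8.7   9.2 106.7   0.   64.   -0.7]
```

View pics/w1.png

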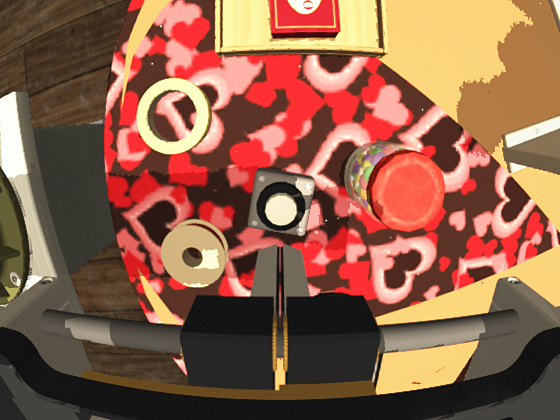

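Wrist view: button top at (282,209) just ahead of the fingertips, box around (282,200), tape roll (174,116), jar lid (407,190), tin up top. Compute the button from here.

```bash
cat >> h.py <<'E'
def wray(o,v,p,z):
    q=np.array([p[0]-v["cx"],p[1]-v["cy"]]);r=np.linalg.norm(q);t=r/v["fx"]
    d=np.r_[np.sin(t)*q/r,np.cos(t)]
    Rt=R.from_euler('xyz',o["orientation"],degrees=True).as_matrix();M=v["mount"]
    c=Rt@M[:3,3]+o["tcp_pos"];d=Rt@M[:3,:3]@d
    return c+d*(z-c[2])/d[2]
E
python3 - <<'E'
from h import *
o,v=pickle.load(open("w1.pkl","rb"))
for n,p,z in(("btn",(282,209),.05),("jar",(407,190),.09),("tape",(174,116),.018),("tinLL",(271,34),.029),("tinLR",(341,34),.029)):print(n,wray(o,v,p,z).round(4))
E
```

```text
btn [ 0.4564 -0.0251  0.05  ]
jar [ 0.5522 -0.013   0.09  ]
tape [0.3682 0.0701 0.018 ]
tinLL [0.4685 0.1276 0.029 ]
tinLR [0.5299 0.1208 0.029 ]
```

```bash
python3 -m pendant '{"increments":[[0.001,0.002,-0.03,0,0,0,0],[0.001,0.002,-0.06,0,0,0,0],[0.001,0.002,-0.08,0,0,0,0],[0.001,0.002,-0.08,0,0,0,0],[0.001,0.002,-0.08,0,0,0,0]]}'
python3 -m pendant '{"increments":[[0,0,-0.004,0,0,0,0],[0,0,-0.008,0,0,0,0],[0,0,-0.011,0,0,0,0],[0,0,-0.012,0,0,0,0],[0,0,-0.012,0,0,0,0]]}'
```

```text
time_s: 2.7
tcp_pos: [0.4542, -0.03, 0.0572]
orientation: [179.9, -0.0, 82.0]
ft_force: [0.0, -1.1, -0.4]
finger_gap: 0.003
grip_force: 0.0
time_s: 3.32
tcp_pos: [0.454, -0.0299, 0.0445]
orientation: [180.0, 0.0, 82.0]
ft_force: [1.2, -0.6, 4.7]
finger_gap: 0.003
grip_force: 2.3
```

```bash
python3 -m pendant '{"increments":[[0,0,-0.0015,0,0,0,0],[0,0,-0.003,0,0,0,0],[0,0,-0.003,0,0,0,0],[0,0,-0.003,0,0,0,0],[0,0,-0.003,0,0,0,0]]}'
```

```text
time_s: 3.95
tcp_pos: [0.4543, -0.03, 0.0435]
orientation: [179.9, 0.0, 82.0]
ft_force: [-11.1, 0.8, 39.7]
finger_gap: 0.009
grip_force: 19.7
```

```bash
python3 -m pendant '{"increments":[[0,0,0.02,0,0,0,0],[0,0,0.06,0,0,0,0.03],[0,0,0.1,0,0,0,0.06],[0,0,0.12,0,0,0,0.094],[0,0,0.12,0,0,0,0.094]]}'
python3 - <<'E'
from h import *
pts=[("scene",(243,160),.28),("scene",(232,178),.28),("scene",(200,188),.28),("side",(313,155),.28),("side",(345,175),.28),("side",(430,188),.28)]
P=np.array([plane(n,p,z)[:2] for n,p,z in pts]);print(P.round(3))
r=least_squares(lambda c:np.linalg.norm(P-c,axis=1)-.325,[1,.1]);c=r.x;print(c,r.fun.round(3),"edge",c*(1-.325/np.linalg.norm(c)))
E
```

```text
time_s: 4.58
tcp_pos: [0.4539, -0.0299, 0.1619]
orientation: [179.9, -0.0, 82.0]
ft_force: [0.3, -0.5, -1.1]
finger_gap: 0.393
grip_force: 0.0
[[ 0.57  -0.053]
 [ 0.54   0.053]
 [ 0.575  0.123]
 [ 0.562  0.051]
 [ 0.581 -0.123]
 [ 0.715 -0.254]]
[0.87842033 0.02392841] [-0.007  0.014 -0.005 -0.007  0.007 -0.003] edge [0.55354084 0.0150786 ]
```

```bash
python3 -m pendant '{"increments":[[-0.035,0.01,0,0,0,0,0.094],[-0.035,0.055,0,0,0,0,0.094],[-0.035,0.1,0,0,0,0,0.094],[-0.035,0.128,0,0,0,0,0.094],[-0.035,0.128,0,0,0,0,0.094]]}'
python3 - <<'E'
from rig import arm, vision
import cv2,pickle
o=arm.get_obs();v=vision.get_image("wrist");pickle.dump((o,v),open("w2.pkl","wb"))
print(o["tcp_pos"],o["orientation"],o["finger_gap"]);cv2.imwrite("pics/w2.png",v["image"][:,:,::-1])
E
```

```text
time_s: 5.2
tcp_pos: [0.4179, 0.0992, 0.1598]
orientation: [-179.9, 0.0, 82.2]
ft_force: [0.2, -1.2, 1.2]
finger_gap: 0.929
grip_force: 0.0
[0.41789486 0.0992114  0.15983991] [-1.79863268e+02  3.83296230e-02  8.21846324e+01] 0.9285198265576852
```

View pics/w2.png

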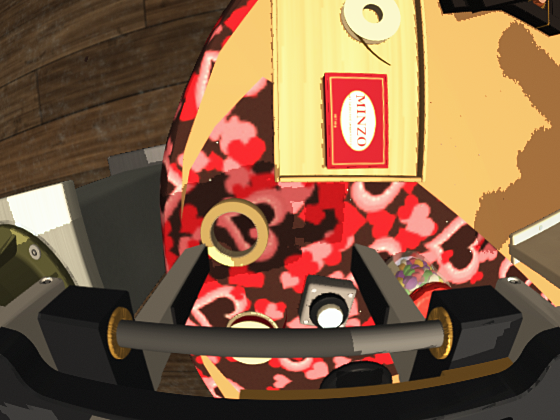

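The wrist view shows the tin with lid corners near (325,73), (386,73), (388,167), (327,169), and no obstruction between it and the gripper.

```bash
python3 - <<'E'
from h import *
o,v=pickle.load(open("w2.pkl","rb"))
P=np.array([wray(o,v,p,.029) for p in[(326,73),(386,74),(388,167),(327,169)]]);print(P.round(4),P.mean(0).round(4))
a=P[0]-P[3];b=P[1]-P[2];c=P[1]-P[0];d=P[2]-P[3]
print(np.degrees([np.arctan2(-a[0],a[1]),np.arctan2(-b[0],b[1]),np.arctan2(c[1],c[0]),np.arctan2(d[1],d[0])]),[np.linalg.norm(q) for q in(a,b,c,d)])
P=np.array([wray(o,v,p,.022) for p in[(273,183),(424,182),(330,308)]]);print(P.round(4))
E
```

```text
[[0.4789 0.2207 0.029 ]
 [0.5381 0.2155 0.029 ]
 [0.53   0.1234 0.029 ]
 [0.4682 0.1286 0.029 ]] [0.5038 0.1721 0.029 ]
[-6.60859143 -5.03642742 -5.00889146 -4.75761189] [np.float64(0.09279093677693193), np.float64(0.09248283917964031), np.float64(0.05946127285834546), np.float64(0.0620078118596302)]
[[ 0.4143  0.1206  0.022 ]
 [ 0.5723  0.1021  0.022 ]
 [ 0.4583 -0.0307  0.022 ]]
```

```bash
python3 -m pendant '{"increments":[[0,0.02,-0.05,0,0,0,0.094],[0.01,0.04,-0.095,0,0,0.025,0.094],[0.045,0.06,-0.1,0,0,0.025,0.094],[0.083,0.072,-0.1,0,0,0.025,0.094],[0.083,0.072,-0.1,0,0,0.025,0.094]]}'
python3 -m pendant '{"increments":[[0,0,-0.015,0,0,0,0.094],[0,0,-0.035,0,0,0,0.094],[0,0,-0.051,0,0,0,0.094],[0,0,-0.051,0,0,0,0.094],[0,0,-0.051,0,0,0,0.094]]}'
```

```text
time_s: 5.88
tcp_pos: [0.5029, 0.1693, 0.06]
orientation: [-179.9, 0.0, 83.4]
ft_force: [-1.0, -0.3, -0.5]
finger_gap: 0.999
grip_force: 0.0
time_s: 6.5
tcp_pos: [0.5018, 0.1701, 0.0107]
orientation: [180.0, -0.0, 83.5]
ft_force: [-0.4, 0.5, 0.2]
finger_gap: 1.002
grip_force: 0.0
```

```bash
python3 -m pendant '{"increments":[[0,0,0,0,0,0,0.05],[0,0,0,0,0,0,0.05],[0,0,0,0,0,0,0.05],[0,0,0,0,0,0,0.05],[0,0,0,0,0,0,0.05]]}' 30
python3 -m pendant '{"increments":[[0,0,0,0,0,0,0.05],[0,0,0.01,0,0,0,0.05],[0,0,0.02,0,0,0,0.05],[0,0,0.035,0,0,0,0.05],[0,0,0.035,0,0,0,0.05]]}'
```

```text
time_s: 7.12
tcp_pos: [0.5018, 0.1702, 0.0104]
orientation: [180.0, -0.0, 83.5]
ft_force: [-1.0, -0.8, 2.5]
finger_gap: 0.661
grip_force: 30.0
time_s: 7.75
tcp_pos: [0.5024, 0.1703, 0.0468]
orientation: [179.9, -0.1, 83.5]
ft_force: [0.2, -0.5, -1.9]
finger_gap: 0.654
grip_force: 30.0
```

```bash
python3 -m pendant '{"increments":[[-0.02,0,0,0,0,0,0.05],[-0.05,0,0.005,0,0,0,0.05],[-0.08,0,0.01,0,0,0,0.05],[-0.103,-0.02,0.03,0,0,0,0.05],[-0.103,-0.03,0.06,0,0,0,0.05]]}'
python3 -m pendant '{"increments":[[0,-0.01,0.03,0,0,0,0.05],[0,-0.03,0.06,0,0,0,0.05],[0,-0.06,0.09,0,0,0,0.05],[0,-0.1,0.11,0,0,0,0.05],[0,-0.14,0.116,0,0,0,0.05]]}'
python3 -m pendant '{"increments":[[0,-0.04,0,0,0,0,0.05],[0,-0.08,0,0,0,0,0.05],[0,-0.12,0,0,0,0,0.05],[0,-0.16,0,0,0,0,0.05],[0,-0.191,0,0,0,0,0.05]]}'
python3 -m pendant '{"increments":[[0,0,0,-0.012,-0.074,-0.011,0.05],[0,0,0,-0.024,-0.148,-0.022,0.05],[0,0,0,-0.036,-0.222,-0.034,0.05],[0,0,0,-0.047,-0.296,-0.045,0.05],[0,0,0,-0.047,-0.296,-0.045,0.05]]}'
python3 - <<'E'
from rig import arm
from h import *
W=R.from_euler('ZY',[-.159,-.3]).as_matrix();o=arm.get_obs()
T=R.from_euler('xyz',o["orientation"],degrees=True).as_matrix();print(T.round(3));print(W.round(3),o["tcp_pos"],o["finger_gap"])
print("goal tcp",W@[0,0,.104]+[.490,-.194,.095])
E
```

```text
time_s: 8.38
tcp_pos: [0.3969, 0.1395, 0.1052]
orientation: [-179.9, 0.0, 83.5]
ft_force: [-0.2, 1.2, -1.3]
finger_gap: 0.662
grip_force: 30.0
time_s: 9.0
tcp_pos: [0.3988, -0.001, 0.2224]
orientation: [179.9, -0.0, 83.5]
ft_force: [1.3, 0.0, -0.9]
finger_gap: 0.659
grip_force: 30.0
time_s: 9.62
tcp_pos: [0.3984, -0.1923, 0.2211]
orientation: [-180.0, -0.0, 83.4]
ft_force: [0.1, -0.2, -1.5]
finger_gap: 0.659
grip_force: 30.0
time_s: 10.25
tcp_pos: [0.398, -0.1907, 0.2212]
orientation: [162.9, 0.4, 80.8]
ft_force: [0.4, 0.0, -1.4]
finger_gap: 0.657
grip_force: 30.0
[[ 0.16   0.944  0.29 ]
 [ 0.987 -0.151 -0.053]
 [-0.006  0.295 -0.956]]
[[ 0.943  0.158 -0.292]
 [-0.151  0.987  0.047]
 [ 0.296  0.     0.955]] [ 0.39804189 -0.19074473  0.22118336] 0.6567186591516057
goal tcp [ 0.45965358 -0.18913384  0.19435499]
```

```bash
python3 -m pendant '{"increments":[[0.015,0,-0.005,0,0,0,0.05],[0.03,0.001,-0.011,0,0,0,0.05],[0.045,0.002,-0.018,0,0,0,0.05],[0.06,0.002,-0.026,0,0,0,0.05],[0.06,0.002,-0.026,0,0,0,0.05]]}'
python3 -m pendant '{"increments":[[0,0,0,0,0,0,0.05],[0,0,0,0,0,0,0.05],[0,0,0,0,0,0,0.05],[0,0,0,0,0,0,0.05],[0,0,0,0,0,0,0.05]]}'
python3 - <<'E'
from rig import arm, vision
import cv2
ims=[cv2.imwrite("/dev/null.png",0) if 0 else vision.get_image(n)["image"][:,:,::-1] for n in("scene","side")]
a=cv2.resize(ims[0][130:400,100:400],(400,360),interpolation=2);b=cv2.resize(ims[1][100:340,180:420],(400,360),interpolation=2)
cv2.imwrite("pics/fin.png",cv2.hconcat([a,b]))
E
```

```text
time_s: 10.88
tcp_pos: [0.4589, -0.1886, 0.1945]
orientation: [163.0, 0.3, 80.9]
ft_force: [0.5, 0.2, -1.1]
finger_gap: 0.657
grip_force: 30.0
time_s: 11.5
tcp_pos: [0.4586, -0.1889, 0.1953]
orientation: [162.8, 0.4, 80.8]
ft_force: [0.5, 0.2, -1.0]
finger_gap: 0.657
grip_force: 30.0
```

View pics/fin.png

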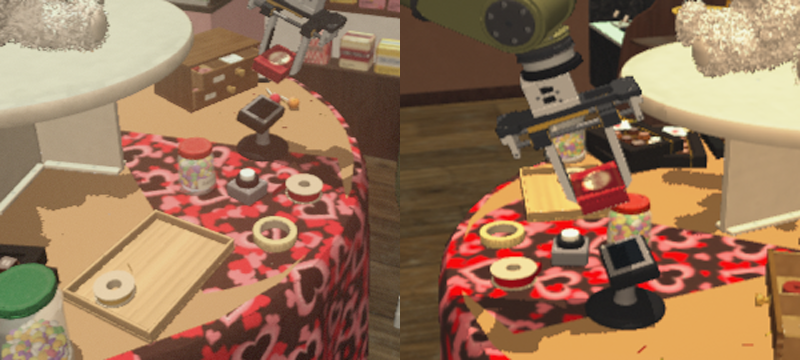

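The tin, at crop (275,63) and (600,187), is held parallel over the scanner window. The reels, tape roll and jar are where they started, and the button is up.

```bash
python3 -c "
from rig import arm
print(arm.hand_in())"
```

```text
the job is handed in; nothing more can be done
None
```

The job is handed in with no verdict returned: I pressed the start button to its stop and let it come up, and the gripper now holds the mint tin still, about 10 cm out from the scanner window and parallel to it by my measurements, with the scanner untouched and the other things in place in the final pictures.

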